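# Put the bench winder into gear and lock it

### The job

Put the green spring winder into gear: hold the red knob and ease it down while rocking the spindle back and forth until you feel the teeth mesh and the knob's steel flange drops fully home. Do not force it: keep the push on the teeth below about 30 N. Then slide the yellow-handled latch fully across over the flange, let go, and leave everything else on the table where it is.

Things in the scene. Friction and masses are not known exactly. Their poses are not given: they have to be found in the camera images.
- winder: Spring winder, fixed to the table: base plate 220 x 310 x 12 mm, green gearbox 140 (x) x 190 (y) mm, top 75 mm above the table; on it an aluminium turret 80 mm across, rim 97 mm up, round the upright spindle with the red knob. Origin on the table on the spindle axis, z up, +y from the spindle to the latch. A mandrel with chuck sticks out of the -y side, 42 mm up.
- knob: Knob and spindle in one: steel flange 64 mm across, 6 mm thick; on it a 22 mm stem 20 mm high; on that a red grip bar 52 mm long (its x), 16 mm thick (its y), 26 mm high. Origin on the axis at the flange's underside, z up; 101 mm above the table when up, 91 mm when home. Turns without end (0.03 N m drag) and slides down 10 mm.
- knob_pins (a point): On the axis level with the tips of four pins, 22 mm out, that point 8 mm down from the flange, out of sight in the turret. They must enter the gaps of a gear there with 8 teeth (45 degrees apart). On tooth tops they stop the knob about 4 mm below fully up; the angle at which they enter cannot be seen and differs each time, with only about 2 degrees of play either way.
- knob_grip (a point): Middle of the red grip bar, on the spindle axis, 39 mm above the flange's underside (140 mm above the table when up, 130 mm when home). Pinch the bar across its 16 mm thickness (knob y).
- shift (a joint): How far the knob and spindle have been pushed down, m: 0 fully up, about 0.004 when stopped on tooth tops, 0.010 fully home (flange top level with the turret's rim). It stays where it is left: about 5 N of drag, of which its weight takes about 2.5 N on the way down.
- gear_case: Bottom of the turret that carries the toothed gear, hidden under the flange; origin on the spindle axis 75 mm above the table; it does not move. The gear in it turns stiffly (about 0.22 N m), so it stays put while pins rub over its teeth and turns with the knob once meshed.
- latch (a joint): How far the latch has been slid from its open position towards the spindle (along the winder's -y), m: 0 open, 0.022 fully across. Drag about 2.5 N; it stays where it is left. A 30 mm wide, 6 mm thick steel plate slides in above the flange; the flange blocks it at about 0.010 unless the knob is home.
- latch_grip (a point): Middle of the latch's yellow handle: upright block 28 mm (winder x) by 12 mm (winder y) by 26 mm high; this point is 118.5 mm above the table, and 108 mm from the spindle axis (winder +y) when open, 86 mm when fully across. It can be pinched across its 12 mm or pushed.
- bushing: Brass bushing 28 mm across, 16 mm high, on the winder's base plate; bystander.
- driver: Screwdriver 150 mm long lying on the winder's base plate; bystander.
- hoop: Brass hoop 170 mm across, 8 mm high, lying on the table; bystander.
- cup: Clear plastic cup 72 mm across, 85 mm high; bystander.
- jar: Amber jar 64 mm across, 80 mm high; bystander.
- towel_roll: White paper towel roll standing up, 110 mm across, 220 mm high; bystander.
- pliers: Steel pliers about 160 mm long lying on the table; bystander.

How it is judged:
On the way, in this order (a step that is already met when the one before it is completed fails the run):
1. the knob is fully home, its pins meshed with the gear (value of joint shift above 0.0088 m), for 0.3 s.
2. the latch is fully across over the flange (value of joint latch above 0.018 m and value of joint shift above 0.0085 m), for 0.2 s.
At the end, for the whole second after the job is handed in: The knob is home (pushed down at least 8.5 of its 10 mm), the latch is across over the flange (at least 18 of its 22 mm), and both are let go and at rest (all of step 2 and velocity of joint latch below 0.005 m/s and linear speed of knob below 0.01 m/s); the robot touches nothing.
It fails at once if the pins are forced against the gear teeth with more than 30 N (contact force between knob and gear_case above 30 N).
It fails at once if a bystander is moved more than 30 mm (distance of any of bushing, driver, hoop, cup, jar, towel_roll, pliers from where it was at the start of the episode above 0.03 m).
It also fails if it takes over 72 s, if anything falls off the work surface, if the arm or the gripper's body presses on something with over 40 N, if the wrist force passes 120 N, or if a joint passes its speed limit or range.

### The arm

A 7-joint arm with a two-finger parallel gripper is mounted at the origin on the work surface. World frame = base frame: x ahead of the robot, y to its left, z up, the work surface at z = 0. Lengths are in m, angles in rad, forces in N, time in s.
With the tool pointing down it reaches from about 0.4 to 0.85 m from the base axis. Payload 10.4 kg.
Tool frame: the origin (TCP) lies midway between the tips of the shut fingers; the grasp point (between the pads) lies 19 mm behind it; z points along the fingers, y is the line along which they close (so a half turn about z gives the same grasp; the last joint's range is limited). The gripper opens to 87 mm and grips with 3 to 60 N. Pads are 19 mm wide; open, the fingers measure 117 mm over their backs; the gripper's body (75 mm by 190 mm) begins 51 mm behind the grasp point.
Start: joints at [1.22, 0.332, -0.065, 1.46, 0.022, 1.35, -0.088], TCP at [0.201, -0.592, 0.187] pointing down, gripper open.
Joint ranges: [-2.6, 2.6], [-0.5, 2.12], [-1.47, 1.34], [0.16, 2.42], [-1.27, 4.41], [0.06, 2.06], [-2.6, 2.6]. Speed limits (rad/s): [2.22, 2.22, 2.79, 2.79, 3.14, 3.14, 3.14].

### API

Orientations are given as a unit quaternion [x, y, z, w].
In Python, from bench import r gives the robot as it stands.
- The arm moves only by the tool arm_command, never from a script. Its arguments are lists of equal length, an entry for each row: "xyz": the shift along the world's x, y, z in m, a list of three; "rot": the turn, a rotation vector about the world's x, y, z in rad, a list of three. In form: {"xyz": [[tx, ty, tz], ...], "rot": [[ax, ay, az], ...]}. A call has 1 to 20 rows; each row is the pose to reach, as a shift and turn from the pose commanded when the call began; what a row does not reach only later rows make up. A row lasts 1/12 s, in which the tool goes at most 41.7 mm and 7.16 degrees, less where a joint would pass 70% of its speed; a pose out of reach is approached as far as the arm can. A call with a gripper value outside its range is refused whole. "grip" is the opening, from 0 (shut) to 1 (fully open), set as the call begins (left out, the last holds). The fingers move at their own pace and stop on an object; "squeeze" is the grip in N (left out, the last holds). Time passes only in rows, so rows that repeat a pose let the fingers close. It gives the time, the measured TCP pose, the force, the opening and the grip force at its end, in the units of the state.
- r.read_state(): the state, without advancing time (a new reading comes with each control period).
- r.camera(name): name is "scene" or "top" or "wrist"; returns the picture (384x512x3 uint8, red, green, blue); there is no depth.
- r.camera_model(name): a dict with "fx", "fy", "cx", "cy" (pixels), "k1" (the pictures are not rectified: a ray, as slopes to the right and down, at radius r is drawn at 1 + k1 r^2 times it, then the intrinsics apply), "T" (4x4, takes a point from camera to world coordinates). Camera axes: x right, y up, looking along -z (the intrinsics and any distortion apply to the point x, -y, -z); pixel columns grow to the right and rows downward; lengths in m; the calibration is good to about 2 mm. A picture is of the moment at which its call begins: read the wrist's pose just before it. camera_model takes no time and is no camera call; for the wrist camera it gives the pose at the moment of the call.
- r.close_job(): hands the job in; it is judged then, once.
Trained networks look in the newest picture that a camera, given by its name, has taken for a name from the list of things; names that differ only in an ending like _2 or _b are one class to them, and where a whole thing is asked for, a point or a joint stands for the part that bears it (a point fixed in the world has none). Each returns a list of dicts, best first, with "conf" (0 to 1); they miss things now and then, are a little off and sometimes report something else, mostly with a low value. They report only what shows in the picture. A call takes as long as a camera call.
- r.look_for(label, camera): "at" ([x, y, z] in m, in the coordinates of the camera as it stood for that picture, good to about 4 mm: the middle of the surface that is visible of it).
- r.spot_point(label, camera): "at" ([x, y, z] in m, in the coordinates of the camera as it stood for that picture, good to about 4 mm: a listed point, or the origin of a listed thing).
The state is a dict: "time": time; "joint_positions": joint angles; "joint_vel": joint speeds; "joint_torque": joint torques, N m; "ee_pos": TCP position; "eef_rot": TCP orientation; "ft_force": force on the tool from outside, world axes, zero at the start; "torque": the same for the moment, N m; "width": finger opening in m; "grip_force": force on a finger pad.
Only numpy, scipy, OpenCV 4.12 (cv2) and the standard library are available. Lean on these libraries where they do the work, as an engineer would, in place of code of your own. Each camera call takes 0.05 s, during which the arm holds its last target. There are 200 camera calls.

## Working session

There is one attempt and no reset: what is moved stays moved. The work goes in short steps, Python scripts to look and compute and a tool call to move; the robot and the scene stay as the last step left them, time stands still between calls to the robot, and variables do not carry over. Pictures are saved under pics/ and viewed, at most 10 in all, crops included, and the job is handed in when it is done.

Besides the shell and the picture viewer there is one more tool, called after "Call:" by a JSON object that holds its "fn" and its "kwargs", one argument or row to a line. arm_command: Moves the arm, as the interface text tells. Its arguments: {"type":"object","properties":{"xyz":{"type":"array"},"rot":{"type":"array"},"grip":{"type":"number"},"squeeze":{"type":"number"}},"required":["xyz","rot"]}

```bash
mkdir -p pics; cat > h.py <<'E'
from bench import r
import numpy as np, cv2
from scipy.spatial.transform import Rotation as R
def snap(c,f=None):
    T=np.array(r.camera_model(c)["T"]); im=r.camera(c)
    if f: cv2.imwrite("pics/"+f,im[:,:,::-1])
    return T,im
def pt(fn,l,c,T,n=2):
    for d in fn(l,c)[:n]:
        print(c,l,round(d["conf"],2),np.round(T[:3,:3]@np.array(d["at"])+T[:3,3],4))
def st():
    s=r.read_state(); print({k:np.round(s[k],4).tolist() for k in("time","ee_pos","eef_rot","ft_force","torque","width","joint_positions")})
E
python3 - <<'E'
from h import *
st()
for c in("top","scene"):
    T,im=snap(c,c+"1.png")
    for l in("winder","knob_grip","latch_grip","knob"): pt(r.spot_point,l,c,T)
E
```

```text
{'time': 0.0, 'ee_pos': [0.2011, -0.5913, 0.1858], 'eef_rot': [0.9866, 0.1632, -0.0002, -0.0007], 'ft_force': [0.267, -0.5576, -0.5672], 'torque': [0.0148, -0.0351, -0.033], 'width': 0.0873, 'joint_positions': [1.2204, 0.3329, -0.0647, 1.461, 0.0216, 1.3499, -0.0885]}
top winder 0.57 [ 0.5438 -0.0154  0.0011]
top knob_grip 0.65 [ 0.5404 -0.0136  0.1364]
top knob_grip 0.41 [ 0.4544 -0.0947  0.0132]
top latch_grip 0.63 [0.5113 0.0782 0.1173]
top latch_grip 0.32 [ 0.5421 -0.0201  0.0978]
top knob 0.58 [ 0.5425 -0.0202  0.097 ]
scene winder 0.73 [ 0.5417 -0.0177  0.005 ]
scene knob_grip 0.93 [ 0.5467 -0.0131  0.1388]
scene knob_grip 0.57 [0.4043 0.0467 0.0091]
scene latch_grip 0.6 [0.5126 0.0859 0.1196]
scene knob 0.72 [ 0.5433 -0.0191  0.0986]
```

View pics/top1.png

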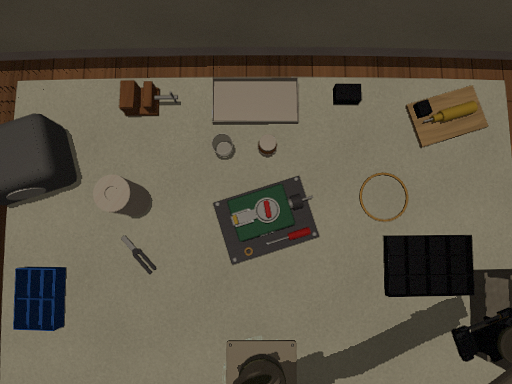

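View pics/scene1.png

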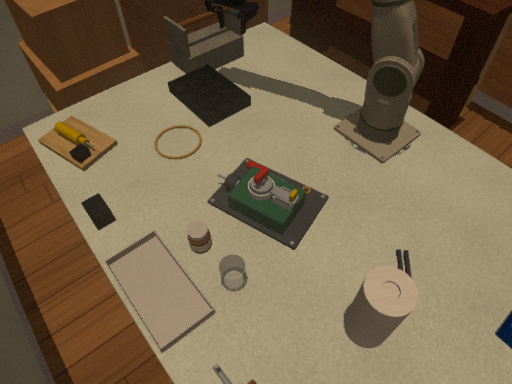

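The top view shows the winder at about (265,218) with the red bar at (267,209) and the latch handle at (237,217). The bushing (248,251) and driver (290,238) lie on the base plate's near side. The scene view agrees, and nothing tall stands near the winder.

Call:
{"fn": "arm_command", "kwargs": {
  "xyz": [
    [0,0,0.04],
    [0.02,0.03,0.08],
    [0.04,0.07,0.12],
    [0.06,0.11,0.13],
    [0.08,0.14,0.13],
    [0.1,0.17,0.13],
    [0.12,0.2,0.13],
    [0.14,0.24,0.13],
    [0.16,0.275,0.13],
    [0.18,0.31,0.13],
    [0.2,0.34,0.13],
    [0.22,0.37,0.13],
    [0.24,0.41,0.13],
    [0.26,0.44,0.13],
    [0.28,0.475,0.13],
    [0.3,0.51,0.13],
    [0.32,0.54,0.13],
    [0.342,0.575,0.13],
    [0.342,0.575,0.13],
    [0.342,0.575,0.13]
  ],
  "rot": [
    [0,0,0],
    [0,0,0],
    [0,0,0],
    [0,0,0],
    [0,0,0],
    [0,0,0],
    [0,0,0],
    [0,0,0],
    [0,0,0],
    [0,0,0],
    [0,0,0],
    [0,0,0],
    [0,0,0],
    [0,0,0],
    [0,0,0],
    [0,0,0],
    [0,0,0],
    [0,0,0],
    [0,0,0],
    [0,0,0]
  ],
  "grip": 1
}}

```text
time: 2.17
ee_pos: [0.5437, -0.0141, 0.3163]
eef_rot: [0.986, 0.166, -0.0, -0.001]
ft_force: [1.0, -0.6, 0.8]
width: 0.0869
grip_force: 0.0
```

```bash
cat >> h.py <<'E'
def topix(c,T,u,v,z):
    m=r.camera_model(c); a=np.array([(u-m["cx"])/m["fx"],(v-m["cy"])/m["fy"]])
    s=a.copy()
    for _ in range(20): s=a/(1+m["k1"]*(s@s))
    d=T[:3,:3]@np.array([s[0],-s[1],-1]); o=T[:3,3]
    return o+d*(z-o[2])/d[2]
E
python3 - <<'E'
from h import *
st()
T,im=snap("wrist","w1.png"); print(np.round(T,3))
for l in("winder","knob_grip","latch_grip","knob"): pt(r.spot_point,l,"wrist",T)
E
```

```text
{'time': 2.1667, 'ee_pos': [0.5437, -0.0141, 0.3163], 'eef_rot': [0.9862, 0.1655, -0.0002, -0.0007], 'ft_force': [0.968, -0.6417, 0.782], 'torque': [-0.02, 0.0256, -0.0122], 'width': 0.0869, 'joint_positions': [0.5123, 0.169, -0.6534, 1.4238, 0.1011, 1.5836, -1.3712]}
[[ 0.326  0.904  0.278  0.62 ]
 [-0.945  0.312  0.094  0.013]
 [-0.002 -0.294  0.956  0.514]
 [ 0.     0.     0.     1.   ]]
wrist winder 0.75 [ 0.5484 -0.0149 -0.0025]
wrist knob_grip 0.58 [ 0.5419 -0.0174  0.1363]
wrist latch_grip 0.87 [0.5102 0.081  0.1193]
wrist knob 0.77 [ 0.538  -0.0168  0.1015]
```

View pics/w1.png

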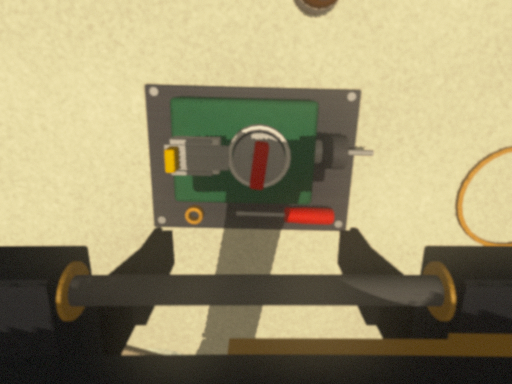

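The wrist view shows the red bar at (260,163), the turret around it, the yellow handle at (170,159), the bushing at (193,215) and the driver at (290,215). I'll fit silhouettes of the bar and the handle.

```bash
cat >> h.py <<'E'
from scipy.optimize import minimize
def proj(c,T,P):
    m=r.camera_model(c); q=(P-T[:3,3])@T[:3,:3]; a=np.c_[q[:,0],-q[:,1]]/-q[:,2:]
    a=a*(1+m["k1"]*(a**2).sum(1,keepdims=True)); return a*[m["fx"],m["fy"]]+[m["cx"],m["cy"]]
def fit(im,T,c,hue,L,z,x0,box):
    h=cv2.cvtColor(im,cv2.COLOR_RGB2HSV).astype(int)
    k=((abs((h[...,0]-hue+90)%180-90)<8)&(h[...,1]>150)&(h[...,2]>60)).astype(np.uint8)
    u0,v0,u1,v1=box; M=cv2.resize(k[v0:v1,u0:u1]*255,None,fx=8,fy=8,interpolation=cv2.INTER_LINEAR)>127
    B=np.array([[i,j,l] for i in(-1,1) for j in(-1,1) for l in(-1,1)])*np.array(L)/2
    def cost(p):
        W=R.from_euler("z",p[2]).apply(B)+[p[0],p[1],z]
        q=(proj(c,T,W)-[u0,v0]+.5)*8-.5
        A=np.zeros(M.shape,np.uint8); cv2.fillConvexPoly(A,cv2.convexHull((q*16).astype(np.int32)),1,shift=4)
        return (A.astype(bool)^M).sum()/M.sum()
    best=min((minimize(cost,[x0[0],x0[1],y],method="Nelder-Mead",options=dict(initial_simplex=np.array([x0[0],x0[1],y])+np.array([[0,0,0],[.006,0,0],[0,.006,0],[0,0,.2]]))) for y in x0[2:]),key=lambda o:o.fun)
    print(best.x.round(4),np.degrees(best.x[2]).round(1),round(best.fun,3))
E
python3 - <<'E'
from h import *
T,im=snap("wrist")
fit(im,T,"wrist",0,[.052,.016,.026],.140,[.542,-.016,0,.3,-.3],(235,125,285,200))
fit(im,T,"wrist",25,[.028,.012,.026],.1185,[.511,.082,.1,.3,.5],(155,138,190,182))
E
```

```text
[ 0.5406 -0.017   0.2192] 12.6 0.166
[0.5089 0.0823 0.24  ] 13.8 0.194
```

Call:
{"fn": "arm_command", "kwargs": {
  "xyz": [
    [0,0,0],
    [-0.001,-0.0024,-0.02],
    [-0.001,-0.0024,-0.04],
    [-0.001,-0.0024,-0.06],
    [-0.001,-0.0024,-0.08],
    [-0.001,-0.0024,-0.1],
    [-0.001,-0.0024,-0.12],
    [-0.001,-0.0024,-0.13],
    [-0.001,-0.0024,-0.13],
    [-0.001,-0.0024,-0.13]
  ],
  "rot": [
    [0,0,-0.05],
    [0,0,-0.1],
    [0,0,-0.13],
    [0,0,-0.13],
    [0,0,-0.13],
    [0,0,-0.13],
    [0,0,-0.13],
    [0,0,-0.13],
    [0,0,-0.13],
    [0,0,-0.13]
  ],
  "grip": 0.45
}}

```text
time: 3.3
ee_pos: [0.5422, -0.0196, 0.1872]
eef_rot: [0.995, 0.098, 0.0, 0.0]
ft_force: [0.2, -0.7, 0.3]
width: 0.04
grip_force: 0.0
```

```bash
python3 - <<'E'
from h import *
st()
T,im=snap("wrist","w2.png")
for l in("knob_grip","latch_grip","knob"): pt(r.spot_point,l,"wrist",T)
s=r.read_state(); p=np.array(s["ee_pos"]); A=R.from_quat(s["eef_rot"]).as_matrix()
print(proj("wrist",T,np.array([p,p+.02*A[:,1],p-.02*A[:,1]])).round())
E
```

```text
{'time': 3.3, 'ee_pos': [0.5422, -0.0196, 0.1872], 'eef_rot': [0.9951, 0.0984, 0.0, 0.0001], 'ft_force': [0.1688, -0.6955, 0.2744], 'torque': [-0.0062, -0.0109, -0.0585], 'width': 0.04, 'joint_positions': [0.5136, 0.206, -0.6368, 1.6525, 0.126, 1.3245, -1.5175]}
wrist knob_grip 0.63 [ 0.5401 -0.019   0.1357]
wrist latch_grip 0.81 [0.5109 0.0789 0.1174]
wrist knob 0.81 [ 0.5406 -0.0189  0.0993]
[[256. 221.]
 [288. 221.]
 [224. 221.]]
```

View pics/w2.png

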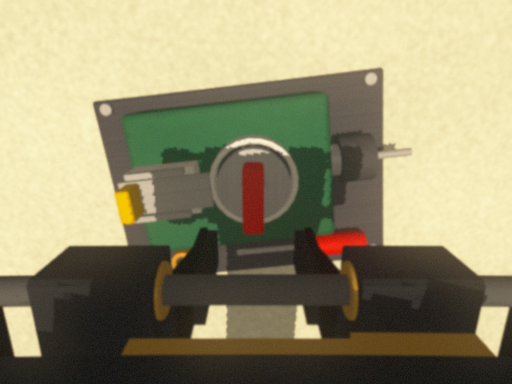

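The bar sits upright in the picture at column 254, between the fingers (TCP column 256), so it's aligned. Next I descend and close gently.

Call:
{"fn": "arm_command", "kwargs": {
  "xyz": [
    [-0.001,0.0005,-0.015],
    [-0.001,0.0005,-0.03],
    [-0.001,0.0005,-0.045],
    [-0.001,0.0005,-0.056],
    [-0.001,0.0005,-0.063],
    [-0.001,0.0005,-0.063],
    [-0.001,0.0005,-0.063]
  ],
  "rot": [
    [0,0,0],
    [0,0,0],
    [0,0,0],
    [0,0,0],
    [0,0,0],
    [0,0,0],
    [0,0,0]
  ]
}}

```text
time: 4.08
ee_pos: [0.5415, -0.0186, 0.1241]
eef_rot: [0.995, 0.099, 0.0, 0.0]
ft_force: [0.5, -1.1, 0.8]
width: 0.0394
grip_force: 0.0
```

Call:
{"fn": "arm_command", "kwargs": {
  "xyz": [
    [0,0,0],
    [0,0,0],
    [0,0,0],
    [0,0,0],
    [0,0,0],
    [0,0,0],
    [0,0,0],
    [0,0,0]
  ],
  "rot": [
    [0,0,0],
    [0,0,0],
    [0,0,0],
    [0,0,0],
    [0,0,0],
    [0,0,0],
    [0,0,0],
    [0,0,0]
  ],
  "grip": 0,
  "squeeze": 15
}}

```text
time: 4.75
ee_pos: [0.5412, -0.0186, 0.1237]
eef_rot: [0.995, 0.099, 0.0, 0.0]
ft_force: [0.4, 0.4, -0.2]
width: 0.0013
grip_force: 0.0
```

```bash
python3 - <<'E'
from h import *
st()
T,im=snap("wrist","w3.png")
for l in("knob_grip","latch_grip","knob"): pt(r.spot_point,l,"wrist",T)
T2,i2=snap("scene")
for l in("knob_grip","latch_grip","knob"): pt(r.spot_point,l,"scene",T2)
a=cv2.resize(i2[130:250,190:350],None,fx=3,fy=3); b=cv2.resize(im,(480,360)); 
cv2.imwrite("pics/c3.png",np.vstack([a,b])[:720][:,:,::-1][::1,::1]); cv2.imwrite("pics/c3.png",cv2.resize(np.hstack([a,b[:, :]])[:,:,::-1],(800,300)))
E
```

```text
{'time': 4.75, 'ee_pos': [0.5412, -0.0186, 0.1237], 'eef_rot': [0.9951, 0.0987, 0.0, 0.0001], 'ft_force': [0.4284, 0.3902, -0.1853], 'torque': [0.0572, 0.0035, 0.0039], 'width': 0.0013, 'joint_positions': [0.5024, 0.2545, -0.6318, 1.7386, 0.1603, 1.2004, -1.5454]}
wrist knob_grip 0.94 [ 0.5408 -0.0204  0.1363]
wrist latch_grip 0.6 [0.5093 0.0796 0.1215]
wrist knob 0.86 [ 0.5371 -0.0176  0.099 ]
scene knob_grip 0.89 [ 0.5444 -0.0169  0.1394]
scene latch_grip 0.59 [0.513  0.0841 0.1181]
scene latch_grip 0.54 [ 0.5402 -0.0142  0.0017]
scene knob 0.72 [ 0.5428 -0.0181  0.0971]
```

View pics/c3.png

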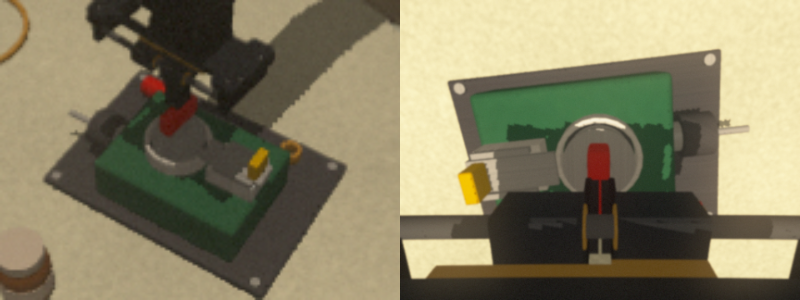

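```bash
python3 - <<'E'
from h import *
im=cv2.imread("pics/w3.png"); cv2.imwrite("pics/c4.png",cv2.resize(im[130:350,160:360],None,fx=2.7,fy=2.7,interpolation=cv2.INTER_CUBIC))
s=r.read_state(); p=np.array(s["ee_pos"]); A=R.from_quat(s["eef_rot"]).as_matrix()
T=np.array(r.camera_model("wrist")["T"]); print(T.round(3))
print(((proj("wrist",T,np.array([p,p-[0,0,-.019],p-[0,0,-.07]]))-[160,130])*2.7).round())
E
```

```text
[[ 0.196  0.937  0.288  0.621]
 [-0.981  0.187  0.057 -0.002]
 [-0.    -0.294  0.956  0.322]
 [ 0.     0.     0.     1.   ]]
[[261. 246.]
 [261. 280.]
 [262. 413.]]
```

View pics/c4.png

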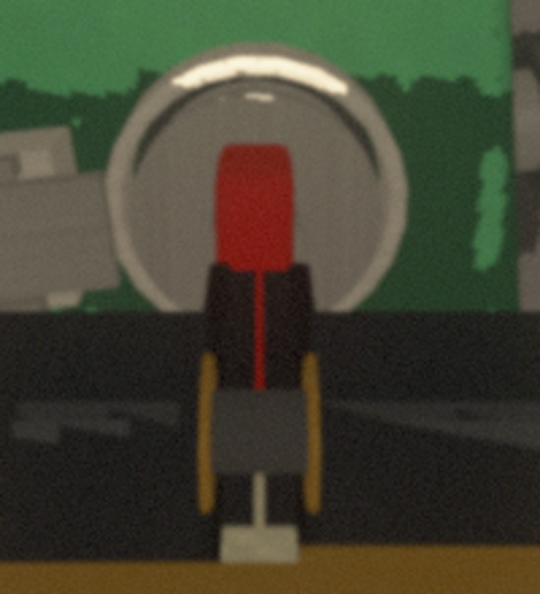

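```bash
python3 - <<'E'
from h import *
T=np.array(r.camera_model("wrist")["T"])
c=np.array([.5412,-.0186,0]); a=R.from_quat(r.read_state()["eef_rot"]).as_matrix()
ex=a[:,0]
for z in(.127,.153): print(z,((proj("wrist",T,np.array([c+ex*s*.026+[0,0,z] for s in(-1,0,1)]))-[160,130])*2.7).round().tolist())
for z in np.arange(.12,.17,.01): print(z.round(3),((proj("wrist",T,np.array([c+ex*s*.0095+[0,0,z] for s in(-1,1)]))-[160,130])*2.7).round().tolist())
# 19mm wide
for z in (.13,.15): 
  q=proj("wrist",T,np.array([c+a[:,1]*s*.01+[0,0,z] for s in(-1,1)]))*2.7; print(z,np.ptp(q[:,0]))
E
```

```text
0.127 [[261.0, 353.0], [261.0, 252.0], [261.0, 143.0]]
0.153 [[261.0, 414.0], [261.0, 302.0], [261.0, 180.0]]
0.12 [[261.0, 277.0], [261.0, 203.0]]
0.13 [[261.0, 295.0], [261.0, 218.0]]
0.14 [[261.0, 315.0], [261.0, 234.0]]
0.15 [[261.0, 337.0], [261.0, 252.0]]
0.16 [[261.0, 361.0], [261.0, 272.0]]
0.17 [[261.0, 387.0], [261.0, 295.0]]
0.13 88.05764126497604
0.15 97.0445534190502
```

The shut fingers (crop columns 210–310) hide the bar, and red shows through the gap. Their lower edge at row 265 back-projects to z≈0.156. So the real fingertips are just above the bar, about 30 mm short of the reported TCP. I'll open and go lower, watching the force.

Call:
{"fn": "arm_command", "kwargs": {
  "xyz": [
    [0,0,0],
    [0,0,0],
    [0,0,0],
    [0,0,0],
    [0,0,0],
    [0,0,-0.004],
    [0,0,-0.008],
    [0,0,-0.012],
    [0,0,-0.012]
  ],
  "rot": [
    [0,0,0],
    [0,0,0],
    [0,0,0],
    [0,0,0],
    [0,0,0],
    [0,0,0],
    [0,0,0],
    [0,0,0],
    [0,0,0]
  ],
  "grip": 0.45
}}

```text
time: 5.9
ee_pos: [0.5406, -0.0187, 0.1105]
eef_rot: [0.995, 0.099, -0.001, -0.0]
ft_force: [-0.3, 0.8, -0.0]
width: 0.0389
grip_force: 0.0
```

Call:
{"fn": "arm_command", "kwargs": {
  "xyz": [
    [0,0,-0.003],
    [0,0,-0.006],
    [0,0,-0.008],
    [0,0,-0.008]
  ],
  "rot": [
    [0,0,0],
    [0,0,0],
    [0,0,0],
    [0,0,0]
  ]
}}

```text
time: 6.23
ee_pos: [0.541, -0.0187, 0.1031]
eef_rot: [0.995, 0.099, -0.0, -0.0]
ft_force: [1.2, -0.5, 0.4]
width: 0.0392
grip_force: 0.0
```

No contact even below flange height, which confirms the tips are higher than reported.

Call:
{"fn": "arm_command", "kwargs": {
  "xyz": [
    [0,0,-0.003],
    [0,0,-0.003]
  ],
  "rot": [
    [0,0,0],
    [0,0,0]
  ]
}}

```text
time: 6.4
ee_pos: [0.5411, -0.0186, 0.1003]
eef_rot: [0.995, 0.099, -0.0, -0.0]
ft_force: [0.3, -0.1, 1.3]
width: 0.0394
grip_force: 0.0
```

Call:
{"fn": "arm_command", "kwargs": {
  "xyz": [
    [0,0,0],
    [0,0,0],
    [0,0,0],
    [0,0,0],
    [0,0,0],
    [0,0,0],
    [0,0,0],
    [0,0,0]
  ],
  "rot": [
    [0,0,0],
    [0,0,0],
    [0,0,0],
    [0,0,0],
    [0,0,0],
    [0,0,0],
    [0,0,0],
    [0,0,0]
  ],
  "grip": 0,
  "squeeze": 15
}}

```text
time: 7.07
ee_pos: [0.5412, -0.0181, 0.1008]
eef_rot: [0.995, 0.099, 0.0, -0.0]
ft_force: [-1.7, 4.1, 2.2]
width: 0.0159
grip_force: 15.0
```

Gripped at 15.9 mm. Now I ease down towards the tooth tops.

Call:
{"fn": "arm_command", "kwargs": {
  "xyz": [
    [0,0.0005,-0.001],
    [0,0.0005,-0.002],
    [0,0.0005,-0.003],
    [0,0.0005,-0.003],
    [0,0.0005,-0.003]
  ],
  "rot": [
    [0,0,0],
    [0,0,0],
    [0,0,0],
    [0,0,0],
    [0,0,0]
  ]
}}

```text
time: 7.48
ee_pos: [0.5413, -0.0178, 0.0979]
eef_rot: [0.995, 0.099, 0.0, -0.0]
ft_force: [-2.1, 3.4, 5.8]
width: 0.0157
grip_force: 15.0
```

Call:
{"fn": "arm_command", "kwargs": {
  "xyz": [
    [0,0,-0.001],
    [0,0,-0.002],
    [0,0,-0.002],
    [0,0,-0.002]
  ],
  "rot": [
    [0,0,0],
    [0,0,0],
    [0,0,0],
    [0,0,0]
  ]
}}

```text
time: 7.82
ee_pos: [0.5419, -0.0177, 0.0972]
eef_rot: [0.995, 0.099, 0.001, 0.0]
ft_force: [-6.9, 3.9, 15.8]
width: 0.0158
grip_force: 15.0
```

Call:
{"fn": "arm_command", "kwargs": {
  "xyz": [
    [-0.0005,0,0],
    [-0.0005,0,0],
    [-0.0005,0,0],
    [-0.0005,0,0],
    [-0.0005,0,0],
    [-0.0005,0,0]
  ],
  "rot": [
    [0,0,0.03],
    [0,0,0.06],
    [0,0,0.09],
    [0,0,0.12],
    [0,0,0.15],
    [0,0,0.18]
  ]
}}

```text
time: 8.32
ee_pos: [0.5419, -0.0177, 0.0972]
eef_rot: [0.982, 0.188, 0.001, 0.0]
ft_force: [-4.3, 4.1, 14.3]
width: 0.0156
grip_force: 15.0
```

Call:
{"fn": "arm_command", "kwargs": {
  "xyz": [
    [0,0,0],
    [0,0,0],
    [0,0,0],
    [0,0,0],
    [0,0,0],
    [0,0,0],
    [0,0,0]
  ],
  "rot": [
    [0,0,0.03],
    [0,0,0.06],
    [0,0,0.09],
    [0,0,0.12],
    [0,0,0.15],
    [0,0,0.18],
    [0,0,0.21]
  ]
}}

```text
time: 8.9
ee_pos: [0.5418, -0.0177, 0.097]
eef_rot: [0.957, 0.29, 0.001, 0.0]
ft_force: [-2.8, 3.6, 11.6]
width: 0.0158
grip_force: 15.0
```

Covered +22° with no drop. Next I sweep back through the start and beyond.

Call:
{"fn": "arm_command", "kwargs": {
  "xyz": [
    [0,0,-0.0003],
    [0,0,-0.0003],
    [0,0,-0.0003],
    [0,0,-0.0003],
    [0,0,-0.0003],
    [0,0,-0.0003],
    [0,0,-0.0003],
    [0,0,-0.0003],
    [0,0,-0.0003],
    [0,0,-0.0003],
    [0,0,-0.0003],
    [0,0,-0.0003],
    [0,0,-0.0003]
  ],
  "rot": [
    [0,0,-0.03],
    [0,0,-0.06],
    [0,0,-0.09],
    [0,0,-0.12],
    [0,0,-0.15],
    [0,0,-0.18],
    [0,0,-0.21],
    [0,0,-0.24],
    [0,0,-0.27],
    [0,0,-0.3],
    [0,0,-0.33],
    [0,0,-0.36],
    [0,0,-0.39]
  ]
}}

```text
time: 9.98
ee_pos: [0.5419, -0.0178, 0.0969]
eef_rot: [0.995, 0.098, 0.001, 0.0]
ft_force: [-3.6, 3.3, 13.8]
width: 0.0161
grip_force: 15.1
```

Call:
{"fn": "arm_command", "kwargs": {
  "xyz": [
    [0,0,0],
    [0,0,0],
    [0,0,0],
    [0,0,0],
    [0,0,0],
    [0,0,0]
  ],
  "rot": [
    [0,0,-0.03],
    [0,0,-0.06],
    [0,0,-0.09],
    [0,0,-0.12],
    [0,0,-0.15],
    [0,0,-0.18]
  ]
}}

```text
time: 10.48
ee_pos: [0.5419, -0.0178, 0.0969]
eef_rot: [1.0, 0.008, 0.001, 0.0]
ft_force: [-2.7, 3.4, 13.5]
width: 0.016
grip_force: 15.1
```

Call:
{"fn": "arm_command", "kwargs": {
  "xyz": [
    [0,0,0],
    [0,0,0],
    [0,0,0],
    [0,0,0],
    [0,0,0],
    [0,0,0],
    [0,0,0]
  ],
  "rot": [
    [0,0,-0.03],
    [0,0,-0.06],
    [0,0,-0.09],
    [0,0,-0.12],
    [0,0,-0.15],
    [0,0,-0.18],
    [0,0,-0.21]
  ]
}}

```text
time: 11.07
ee_pos: [0.5419, -0.0179, 0.0968]
eef_rot: [0.995, -0.096, 0.001, 0.0]
ft_force: [-2.9, 3.5, 13.4]
width: 0.0156
grip_force: 15.1
```

Call:
{"fn": "arm_command", "kwargs": {
  "xyz": [
    [0,0,-0.0003],
    [0,0,-0.0003],
    [0,0,-0.0003],
    [0,0,-0.0003],
    [0,0,-0.0003],
    [0,0,-0.0003],
    [0,0,-0.0003],
    [0,0,-0.0003],
    [0,0,-0.0003],
    [0,0,-0.0003]
  ],
  "rot": [
    [0,0,-0.02],
    [0,0,-0.04],
    [0,0,-0.06],
    [0,0,-0.08],
    [0,0,-0.1],
    [0,0,-0.12],
    [0,0,-0.14],
    [0,0,-0.16],
    [0,0,-0.18],
    [0,0,-0.2]
  ]
}}

```text
time: 11.9
ee_pos: [0.5419, -0.0179, 0.0968]
eef_rot: [0.981, -0.195, 0.001, -0.0]
ft_force: [-4.6, 2.9, 16.3]
width: 0.0159
grip_force: 15.1
```

```bash
python3 - <<'E'
from h import *
st()
T,im=snap("wrist","w5.png")
cv2.imwrite("pics/c5.png",cv2.resize(im[100:330,110:370,::-1],None,fx=2.3,fy=2.3,interpolation=cv2.INTER_CUBIC))
E
```

```text
{'time': 11.9, 'ee_pos': [0.5419, -0.0179, 0.0968], 'eef_rot': [0.9808, -0.1951, 0.0014, -0.0001], 'ft_force': [-4.6466, 2.9, 16.2984], 'torque': [0.6591, 0.9989, 0.2177], 'width': 0.0159, 'joint_positions': [0.4276, 0.2672, -0.5485, 1.773, 0.1528, 1.1409, -2.1322]}
```

View pics/c5.png

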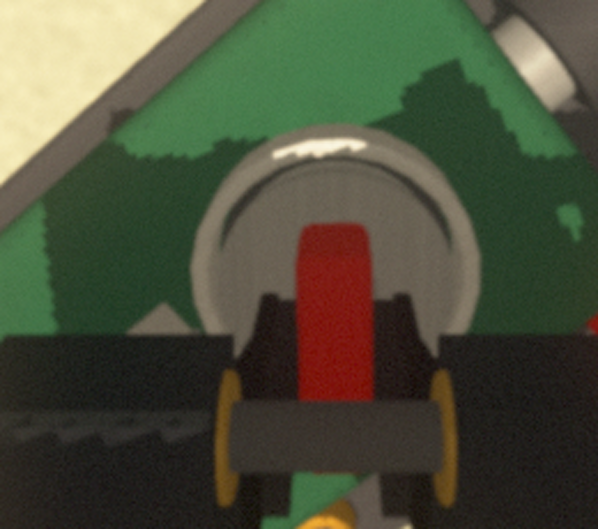

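The knob turned with the tool, the bar is well held at crop (335,310), and the wrist torque is about 0.22 N m. That may be the gear turning along. I'll reverse and compare.

Call:
{"fn": "arm_command", "kwargs": {
  "xyz": [
    [0,0,0],
    [0,0,0],
    [0,0,0],
    [0,0,0]
  ],
  "rot": [
    [0,0,0.015],
    [0,0,0.03],
    [0,0,0.045],
    [0,0,0.06]
  ]
}}

```text
time: 12.28
ee_pos: [0.542, -0.0179, 0.0968]
eef_rot: [0.986, -0.165, 0.001, -0.0]
ft_force: [-3.0, 2.3, 14.3]
width: 0.0156
grip_force: 15.0
```

```bash
python3 -c "
from h import *
st()"
```

```text
{'time': 12.2833, 'ee_pos': [0.542, -0.0179, 0.0968], 'eef_rot': [0.9863, -0.1651, 0.0014, -0.0002], 'ft_force': [-3.0269, 2.3457, 14.324], 'torque': [0.8111, 0.8472, -0.1591], 'width': 0.0156, 'joint_positions': [0.4344, 0.2685, -0.5564, 1.7726, 0.1551, 1.1411, -2.0729]}
```

Call:
{"fn": "arm_command", "kwargs": {
  "xyz": [
    [0,0,0],
    [0,0,0],
    [0,0,0],
    [0,0,0],
    [0,0,0],
    [0,0,0],
    [0,0,0],
    [0,0,0]
  ],
  "rot": [
    [0,0,0.015],
    [0,0,0.03],
    [0,0,0.045],
    [0,0,0.06],
    [0,0,0.075],
    [0,0,0.09],
    [0,0,0.105],
    [0,0,0.12]
  ]
}}

```text
time: 12.95
ee_pos: [0.5416, -0.0179, 0.0953]
eef_rot: [0.994, -0.105, 0.001, -0.0]
ft_force: [3.6, 3.7, 2.1]
width: 0.0156
grip_force: 15.0
```

```bash
python3 -c "
from h import *
st()"
```

```text
{'time': 12.95, 'ee_pos': [0.5416, -0.0179, 0.0953], 'eef_rot': [0.9944, -0.1052, 0.0009, -0.0003], 'ft_force': [3.5719, 3.7077, 2.065], 'torque': [1.0288, -0.9891, -0.0523], 'width': 0.0156, 'joint_positions': [0.4477, 0.2727, -0.5719, 1.7735, 0.1609, 1.1403, -1.9562]}
```

It dropped: the force fell to 2 N. I ease down now with a tiny rock.

Call:
{"fn": "arm_command", "kwargs": {
  "xyz": [
    [0,0,-0.0007],
    [0,0,-0.0014],
    [0,0,-0.002],
    [0,0,-0.002],
    [0,0,-0.002]
  ],
  "rot": [
    [0,0,0],
    [0,0,0],
    [0,0,0],
    [0,0,0],
    [0,0,0]
  ]
}}

```text
time: 13.37
ee_pos: [0.5416, -0.0178, 0.0932]
eef_rot: [0.994, -0.105, 0.001, -0.0]
ft_force: [4.4, 3.7, 1.6]
width: 0.0158
grip_force: 15.0
```

Call:
{"fn": "arm_command", "kwargs": {
  "xyz": [
    [0,0,-0.0007],
    [0,0,-0.0014],
    [0,0,-0.002],
    [0,0,-0.002],
    [0,0,-0.002]
  ],
  "rot": [
    [0,0,0],
    [0,0,0],
    [0,0,0],
    [0,0,0],
    [0,0,0]
  ]
}}

```text
time: 13.78
ee_pos: [0.5416, -0.0179, 0.0912]
eef_rot: [0.994, -0.106, 0.001, -0.0]
ft_force: [4.4, 3.8, 1.6]
width: 0.0157
grip_force: 15.0
```

Call:
{"fn": "arm_command", "kwargs": {
  "xyz": [
    [0,0,-0.0005],
    [0,0,-0.001],
    [0,0,-0.001],
    [0,0,-0.001]
  ],
  "rot": [
    [0,0,0],
    [0,0,0],
    [0,0,0],
    [0,0,0]
  ]
}}

```text
time: 14.12
ee_pos: [0.5418, -0.0179, 0.0911]
eef_rot: [0.994, -0.106, 0.001, -0.0]
ft_force: [0.3, 3.0, 10.9]
width: 0.0155
grip_force: 15.0
```

Call:
{"fn": "arm_command", "kwargs": {
  "xyz": [
    [0,0,-0.0004],
    [0,0,-0.0004],
    [0,0,-0.0004],
    [0,0,-0.0004],
    [0,0,-0.0004]
  ],
  "rot": [
    [0,0,0.01],
    [0,0,0],
    [0,0,-0.01],
    [0,0,0],
    [0,0,0]
  ]
}}

```text
time: 14.53
ee_pos: [0.5418, -0.0179, 0.0911]
eef_rot: [0.994, -0.105, 0.001, -0.0]
ft_force: [-1.1, 3.0, 14.3]
width: 0.016
grip_force: 15.0
```

Call:
{"fn": "arm_command", "kwargs": {
  "xyz": [
    [0,0,0.001],
    [0,0,0.0014],
    [0,0,0.0014],
    [0,0,0.0014],
    [0,0,0.0014]
  ],
  "rot": [
    [0,0,0],
    [0,0,0],
    [0,0,0],
    [0,0,0],
    [0,0,0]
  ]
}}

```text
time: 14.95
ee_pos: [0.5416, -0.0179, 0.0912]
eef_rot: [0.994, -0.106, 0.001, -0.0]
ft_force: [4.2, 3.6, 2.8]
width: 0.016
grip_force: 15.0
```

It reaches a hard stop at 9.7 mm of travel, so the knob is home. I release and rise.

Call:
{"fn": "arm_command", "kwargs": {
  "xyz": [
    [0,0,0],
    [0,0,0],
    [0,0,0],
    [0,0,0],
    [0,0,0],
    [0,0,0.01],
    [0,0,0.03],
    [0,0,0.05],
    [0,0,0.07],
    [0,0,0.09],
    [0,0,0.1],
    [0,0,0.1]
  ],
  "rot": [
    [0,0,0],
    [0,0,0],
    [0,0,0],
    [0,0,0],
    [0,0,0],
    [0,0,0],
    [0,0,0],
    [0,0,0],
    [0,0,0],
    [0,0,0],
    [0,0,0],
    [0,0,0]
  ],
  "grip": 0.45
}}

```text
time: 15.95
ee_pos: [0.542, -0.0181, 0.1938]
eef_rot: [0.994, -0.106, 0.002, 0.0]
ft_force: [-0.4, 0.2, 0.2]
width: 0.0388
grip_force: 0.0
```

Call:
{"fn": "arm_command", "kwargs": {
  "xyz": [
    [-0.005,0.02,0],
    [-0.01,0.04,0],
    [-0.015,0.06,0],
    [-0.02,0.08,0],
    [-0.03,0.1,0],
    [-0.035,0.12,0],
    [-0.04,0.13,0],
    [-0.04,0.13,0],
    [-0.04,0.13,0]
  ],
  "rot": [
    [0,0,0.1],
    [0,0,0.2],
    [0,0,0.3],
    [0,0,0.4],
    [0,0,0.5],
    [0,0,0.507],
    [0,0,0.507],
    [0,0,0.507],
    [0,0,0.507]
  ],
  "grip": 0
}}

```text
time: 16.7
ee_pos: [0.5006, 0.1112, 0.1906]
eef_rot: [0.989, 0.147, -0.0, 0.0]
ft_force: [0.1, -1.3, 0.1]
width: 0.0007
grip_force: 0.0
```

```bash
python3 - <<'E'
from h import *
st()
T,im=snap("wrist","w6.png")
for l in("knob_grip","latch_grip","knob"): pt(r.spot_point,l,"wrist",T)
T,_=snap("scene")
for l in("knob_grip","latch_grip","knob"): pt(r.spot_point,l,"scene",T)
E
```

```text
{'time': 16.7, 'ee_pos': [0.5006, 0.1112, 0.1906], 'eef_rot': [0.9892, 0.1466, -0.0003, 0.0003], 'ft_force': [0.0951, -1.2609, 0.1264], 'torque': [-0.0406, -0.0353, 0.0365], 'width': 0.0007, 'joint_positions': [0.3627, 0.1429, -0.725, 1.7156, 0.0981, 1.3206, -1.6582]}
wrist knob_grip 0.87 [ 0.5434 -0.0176  0.1283]
wrist latch_grip 0.64 [0.5086 0.0805 0.1192]
wrist knob 0.87 [ 0.539  -0.0156  0.0914]
scene knob_grip 0.82 [ 0.5446 -0.0123  0.1295]
scene latch_grip 0.61 [0.5108 0.089  0.119 ]
scene latch_grip 0.35 [ 0.4096  0.4286 -0.    ]
scene knob 0.57 [ 0.5438 -0.0167  0.0891]
scene knob 0.54 [ 0.5853  0.4376 -0.    ]
```

View pics/w6.png

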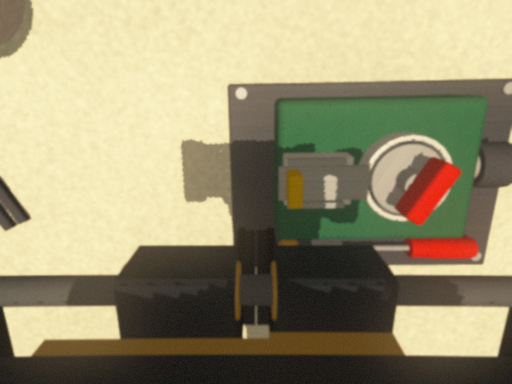

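The knob is home: its origin reads z≈0.091. The yellow handle is at (294,188), and the shut fingers are outboard of it at column 257. I descend, then push inward.

Call:
{"fn": "arm_command", "kwargs": {
  "xyz": [
    [0,0,-0.02],
    [0,0,-0.04],
    [0,0,-0.06],
    [0,0,-0.08],
    [0,0,-0.095],
    [0,0,-0.102],
    [0,0,-0.102],
    [0,0,-0.102]
  ],
  "rot": [
    [0,0,0],
    [0,0,0],
    [0,0,0],
    [0,0,0],
    [0,0,0],
    [0,0,0],
    [0,0,0],
    [0,0,0]
  ]
}}

```text
time: 17.77
ee_pos: [0.501, 0.1119, 0.0895]
eef_rot: [0.989, 0.147, 0.0, -0.0]
ft_force: [0.7, 0.2, 0.5]
width: 0.0003
grip_force: 0.0
```

Call:
{"fn": "arm_command", "kwargs": {
  "xyz": [
    [0.001,-0.003,0],
    [0.002,-0.006,0],
    [0.0025,-0.009,0],
    [0.0035,-0.012,0],
    [0.0045,-0.015,0],
    [0.005,-0.018,0],
    [0.006,-0.021,0],
    [0.006,-0.021,0]
  ],
  "rot": [
    [0,0,0],
    [0,0,0],
    [0,0,0],
    [0,0,0],
    [0,0,0],
    [0,0,0],
    [0,0,0],
    [0,0,0]
  ]
}}

```text
time: 18.43
ee_pos: [0.5071, 0.0906, 0.0893]
eef_rot: [0.989, 0.147, 0.0, -0.0]
ft_force: [-0.1, -0.3, 0.5]
width: 0.0005
grip_force: 0.3
```

```bash
python3 - <<'E'
from h import *
T,im=snap("wrist","w7.png")
pt(r.spot_point,"latch_grip","wrist",T)
cv2.imwrite("pics/c7.png",cv2.resize(im[120:340,180:420,::-1],None,fx=2.5,fy=2.5))
E
```

```text
wrist latch_grip 0.93 [0.5133 0.0743 0.1211]
```

View pics/c7.png

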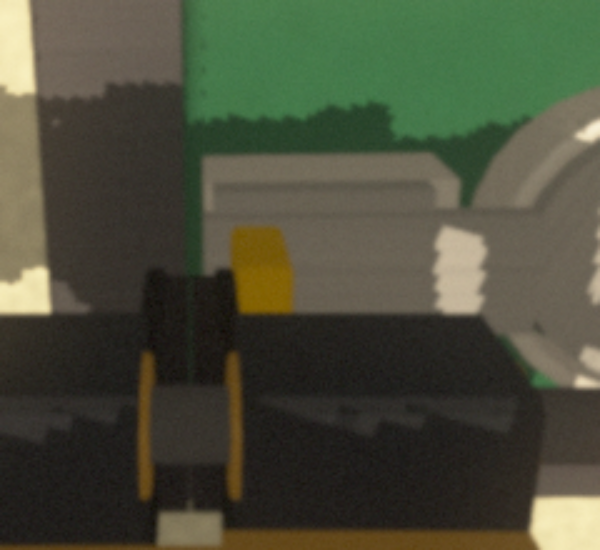

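The fingers (crop columns 145–235) rest against the handle (265,270), and the latch has already moved several mm. I keep pushing.

Call:
{"fn": "arm_command", "kwargs": {
  "xyz": [
    [0.0005,-0.002,0],
    [0.001,-0.004,0],
    [0.002,-0.006,0],
    [0.0025,-0.008,0],
    [0.003,-0.01,0],
    [0.003,-0.01,0]
  ],
  "rot": [
    [0,0,0],
    [0,0,0],
    [0,0,0],
    [0,0,0],
    [0,0,0],
    [0,0,0]
  ]
}}

```text
time: 19.03
ee_pos: [0.5099, 0.0803, 0.089]
eef_rot: [0.989, 0.147, 0.0, 0.0]
ft_force: [0.4, 1.1, -0.1]
width: 0.0011
grip_force: 0.6
```

Call:
{"fn": "arm_command", "kwargs": {
  "xyz": [
    [0.0005,-0.001,0],
    [0.0005,-0.002,0],
    [0.001,-0.003,0],
    [0.001,-0.004,0],
    [0.001,-0.004,0],
    [0.001,-0.004,0]
  ],
  "rot": [
    [0,0,0],
    [0,0,0],
    [0,0,0],
    [0,0,0],
    [0,0,0],
    [0,0,0]
  ]
}}

```text
time: 19.53
ee_pos: [0.5105, 0.0785, 0.0891]
eef_rot: [0.989, 0.148, 0.0, -0.001]
ft_force: [-1.5, 7.3, 0.9]
width: 0.0004
grip_force: 3.7
```

It stopped about 101 mm out, where full travel was expected (102 mm). One more nudge, then I back off and check.

Call:
{"fn": "arm_command", "kwargs": {
  "xyz": [
    [0.0003,-0.001,0],
    [0.0003,-0.001,0],
    [0.0003,-0.001,0],
    [0.0003,-0.001,0]
  ],
  "rot": [
    [0,0,0],
    [0,0,0],
    [0,0,0],
    [0,0,0]
  ]
}}

```text
time: 19.87
ee_pos: [0.5105, 0.0784, 0.0892]
eef_rot: [0.989, 0.148, -0.0, -0.001]
ft_force: [-2.5, 8.9, 0.5]
width: 0.0004
grip_force: 5.1
```

Call:
{"fn": "arm_command", "kwargs": {
  "xyz": [
    [-0.002,0.006,0],
    [-0.005,0.016,0],
    [-0.006,0.02,0.02],
    [-0.006,0.02,0.05],
    [-0.006,0.02,0.08],
    [-0.006,0.02,0.11],
    [-0.006,0.02,0.13],
    [-0.006,0.02,0.13],
    [-0.006,0.02,0.13]
  ],
  "rot": [
    [0,0,0],
    [0,0,0],
    [0,0,0],
    [0,0,0],
    [0,0,0],
    [0,0,0],
    [0,0,0],
    [0,0,0],
    [0,0,0]
  ]
}}

```text
time: 20.62
ee_pos: [0.5055, 0.096, 0.2199]
eef_rot: [0.989, 0.147, 0.001, 0.001]
ft_force: [0.8, 0.1, -0.6]
width: 0.0003
grip_force: 0.0
```

```bash
python3 - <<'E'
from h import *
st()
T,im=snap("wrist","w8.png")
for l in("knob_grip","latch_grip","knob"): pt(r.spot_point,l,"wrist",T)
T,_=snap("scene")
for l in("knob_grip","latch_grip","knob"): pt(r.spot_point,l,"scene",T)
T,_=snap("top")
for l in("knob_grip","latch_grip","knob"): pt(r.spot_point,l,"top",T)
E
```

```text
{'time': 20.6167, 'ee_pos': [0.5055, 0.096, 0.2199], 'eef_rot': [0.9892, 0.1467, 0.001, 0.0005], 'ft_force': [0.8134, 0.1252, -0.6261], 'torque': [0.0632, 0.0251, 0.0031], 'width': 0.0003, 'joint_positions': [0.3896, 0.1254, -0.7173, 1.669, 0.0854, 1.3767, -1.6164]}
wrist knob_grip 0.89 [ 0.541  -0.0163  0.1297]
wrist knob_grip 0.38 [ 0.5385 -0.0167  0.0928]
wrist latch_grip 0.69 [0.5147 0.0626 0.1202]
wrist knob 0.65 [ 0.5394 -0.0162  0.0938]
scene knob_grip 0.87 [ 0.5437 -0.0159  0.1306]
scene knob_grip 0.68 [0.5198 0.07   0.1164]
scene latch_grip 0.57 [0.5168 0.0689 0.1189]
scene latch_grip 0.45 [ 0.5856  0.4375 -0.0025]
scene knob 0.59 [ 0.5465 -0.0154  0.0892]
scene knob 0.55 [ 0.5849  0.4371 -0.0016]
top knob_grip 0.61 [ 0.5408 -0.0127  0.1284]
top latch_grip 0.45 [0.5155 0.0628 0.12  ]
top knob 0.64 [ 0.5419 -0.0165  0.0902]
```

View pics/w8.png

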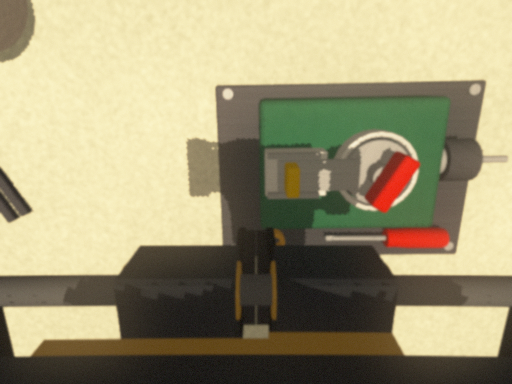

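The plate (column 345) now lies over the flange. The handle-to-axis distance fell from about 104 to 82 mm, the full 22 mm, ending at a firm stop. The bushing and driver haven't visibly moved.

```bash
python3 -c "
from bench import r
print(r.close_job())"
```

```text
the job is handed in; nothing more can be done
None
```

The winder is in gear and handed in: the knob reached its hard stop (about 9.7 mm of travel), the push at the wrist read at most about 16 N, the latch was slid fully across over the flange, and everything was let go. No verdict came back at hand-in.

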